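Find the pen stand's hole and hold it hole-up

TASK

Pick the orange pen stand that lies on the blue mat and find its one blind hole, which is not on top at the start: turn the stand over and feel (or look) until you know which face has it. Finish holding the stand in the gripper, level and still, hole facing straight up and lifted a good hand's width (10 cm) clear above the mat, ready for pens to be dropped in; do not put it down. Leave the two spare stands on the white board and the other things on the desk where they are.

Things in the scene. Friction and masses are not known exactly. Their poses are not given: they have to be found in the camera images.
- stand_1: Orange plastic pen stand, a 64 mm cube, 0.3 kg. Origin at its centre, axes square to its faces, z up at the start. One face has a round blind hole in its middle, 40 mm wide, 36 mm deep, black floor; five faces are plain. At the start the hole is underneath or in the face to its own +x or -x, never on top nor to +y or -y; which one is not told. One of the three starts on the blue mat.
- stand_2: Outwardly the same as stand_1 in every way told there (origin at the centre, 64 mm cube), but its hole may be in another of the three faces.
- stand_3: Outwardly the same as stand_1 in every way told there (origin at the centre, 64 mm cube), but its hole may be in another of the three faces.
- blue_mat: Blue plastic mat, 200 x 200 x 3 mm, fixed to the table, on which the stand to be worked on lies within about 30 mm of the centre. Origin at the centre of its underside, at table height. It may be on the left or the right half of the desk.
- white_board: White plastic board, 260 mm (its x) by 120 mm (its y), 3 mm thick, fixed to the table, carrying the two spare stands. Origin at the centre of its underside.
- carton: White paper carton, 120 x 160 x 100 mm high, at the left edge; origin at the centre of its underside.
- pen_pot: Black plastic pot, 72 mm wide, 90 mm high, at the left; origin at the centre of its underside.
- gel_bottle: Clear bottle with a blue cap, 60 mm wide, 140 mm high, at the right; origin at the centre of its underside.
- tape_roll: Clear tape roll lying flat, 90 mm wide, 25 mm high, at the right; origin at the centre of its underside.
- metal_cup: Small aluminium cup, 38 mm wide, 18 mm high, at the right; origin at the centre of its underside.
Mind the look-alikes: they are no part of the job. What is shaped like the stand_1 but purple is not meant.

How it is judged:
By the outcome, as a careful person would: the job done as asked, in the order asked, and still so for the second after the job is handed in, while the arm keeps its last pose, push and grip.
It also fails if it takes over 67 s, if anything falls off the work surface, if the arm or the gripper's body presses on something with over 40 N, if the wrist force passes 120 N, or if a joint passes its speed limit or range.

ROBOT

A 6-joint arm with a two-finger parallel gripper is mounted at the origin on the work surface. World frame = base frame: x ahead of the robot, y to its left, z up, the work surface at z = 0. Lengths are in mm, angles in rad, forces in N, time in s.
With the tool pointing down it reaches from about 350 to 875 mm from the base axis. Payload 4.2 kg.
Tool frame: the origin (TCP) lies midway between the tips of the shut fingers; the grasp point (between the pads) lies 19 mm behind it (arm.hold_point_z is the distance from the TCP to the grasp point, in mm); z points along the fingers, y is the line along which they close (so a half turn about z gives the same grasp; the last joint's range is limited). The gripper opens to 85 mm and grips with 20 to 120 N. Pads are 22 mm wide; open, the fingers measure 114 mm over their backs; the gripper's body (76 mm by 85 mm) begins 54 mm behind the grasp point. The pads swing forward as they close: fully open they stand 13 mm farther back than shut.
Start: joints at [-0.858, 0.385, 0.008, 0, -1.194, -0.259], TCP at [274.002, -561.714, 207.712] pointing down, gripper open.
Joint ranges: [-3.14, 3.14], [-1.21, 2.06], [-1.07, 1.41], [-3.16, 2.05], [-2.99, -0.16], [-3.1, 3.1]. Speed limits (rad/s): [2.79, 2.79, 3.14, 3.14, 3.14, 3.14].

INTERFACE

Orientations are given as a unit quaternion [x, y, z, w].
In Python, from bench import arm, vision gives the robot as it stands. The module is installed in compiled form; this text tells all that it offers.
- The arm moves only by the tool servo_tool, never from a script. Its argument "plan" is a list of rows, each a list of 7 numbers: the shift along the world's x, y, z each as a share of 300 mm, from -1 to 1, then the turn, a rotation vector about the world's x, y, z each as a share of 2 rad, from -1 to 1, then the opening, from 0 (shut) to 1 (fully open). A call has 1 to 20 rows; each row shifts and turns the commanded pose from where the row before left it; what a row does not reach is not made up. A row lasts 1/8 s, in which the tool goes at most 62.5 mm and 10.7 degrees, less where a joint would pass 70% of its speed; a pose out of reach is approached as far as the arm can. A call with a number of a shift or a turn outside -1 to 1 is refused whole. A call with a gripper value outside its range is refused whole. The fingers move at their own pace and stop on an object; the grip force is fixed at half the most. Time passes only in rows, so rows that do not move let the fingers close. It gives the time, the measured TCP pose, the force, the opening and the grip force at its end, in the units of the state.
- arm.read_state(): the state, without advancing time (a new reading comes with each control period).
- vision.get_image(name): name is "scene" or "top"; returns a dict with "image" (480x640x3 uint8, red, green, blue), "z_map" (480x640 float32, mm along the optical axis (not along the pixel's ray), 0 where there is no reading), "K" (3x3 intrinsics, pixels), "D" ([k1, k2, p1, p2, k3] as OpenCV has them; the pictures are not rectified), "world_to_cam" (4x4, takes a point from world to camera coordinates). Camera axes: x right, y down, z forward; pixel columns grow to the right and rows downward; lengths in mm; the calibration is good to about 2 mm. A picture is of the moment at which its call begins.
- arm.job_done(): hands the job in; it is judged then, once.
The state is a dict: "clock": time; "joints": joint angles; "joint_vel": joint speeds; "joint_efforts": joint torques, N m; "position": TCP position; "ee_rot": TCP orientation; "contact_force": force on the tool from outside, world axes, zero at the start; "wrist_torque": the same for the moment, N m; "gripper_width": finger opening in mm; "grasp_force": force on a finger pad.
Only numpy, scipy, OpenCV 4.12 (cv2) and the standard library are available. Lean on these libraries where they do the work, as an engineer would, in place of code of your own. Each camera call takes 0.05 s, during which the arm holds its last target. There are 200 camera calls.

## Working session

There is one attempt and no reset: what is moved stays moved. The work goes in short steps, Python scripts to look and compute and a tool call to move; the robot and the scene stay as the last step left them, time stands still between calls to the robot, and variables do not carry over. Pictures are saved under pics/ and viewed, at most 10 in all, crops included, and the job is handed in when it is done.

Besides the shell and the picture viewer there is one more tool, called after "Emit:" in YAML: its name, and indented under it one key for each argument. servo_tool: Moves the arm, as the interface text tells. Its arguments: {"type":"object","properties":{"plan":{"type":"array"}},"required":["plan"]}

```bash
mkdir -p pics; cat > h.py <<'E'
import numpy as np,cv2
from bench import arm,vision
def get(n):
    return vision.get_image(n)
def xyz(d,u,v):
    "world point of pixel from depth (median 5x5)"
    z=d["z_map"][v-2:v+3,u-2:u+3]; z=np.median(z[z>0])
    p=cv2.undistortPoints(np.array([[[u,v]]],float),d["K"],np.array(d["D"]))[0,0]
    return (np.linalg.inv(d["world_to_cam"])@[p[0]*z,p[1]*z,z,1])[:3]
def cloud(d):
    v,u=np.mgrid[:480,:640]; uv=np.stack([u,v],-1).reshape(-1,1,2).astype(float)
    p=cv2.undistortPoints(uv,d["K"],np.array(d["D"]))[:,0].reshape(480,640,2); z=d["z_map"]
    P=np.stack([p[...,0]*z,p[...,1]*z,z,np.ones_like(z)],-1)@np.linalg.inv(d["world_to_cam"]).T
    P[z==0]=np.nan
    return P[...,:3]
def save(im,f): cv2.imwrite("pics/"+f,cv2.cvtColor(im,cv2.COLOR_RGB2BGR))
E
python3 - <<'E'
from h import *
a=get("scene");b=get("top")
save(a["image"],"s0.png");save(b["image"],"t0.png")
for d in(a,b): print(np.round(np.linalg.inv(d["world_to_cam"])[:3],2),d["K"][0,0])
print(arm.read_state())
E
```

```text
[[ 8.3000e-01  3.8000e-01 -4.0000e-01  1.1043e+03]
 [ 5.6000e-01 -5.5000e-01  6.2000e-01 -9.1189e+02]
 [ 2.0000e-02 -7.4000e-01 -6.7000e-01  1.0541e+03]] 527.6170906726192
[[-2.00000e-02 -9.80000e-01  1.80000e-01  2.26080e+02]
 [-1.00000e+00  2.00000e-02 -0.00000e+00  1.71500e+01]
 [-0.00000e+00 -1.80000e-01 -9.80000e-01  1.69779e+03]] 561.2830202385467
{'clock': 0.1, 'joints': array([-8.58412721e-01,  3.85470054e-01,  6.79544561e-03, -4.25233836e-04,
       -1.19397601e+00, -2.58591140e-01]), 'joint_vel': array([ 0.00051657, -0.00231506,  0.00297722, -0.00019395, -0.00039893,
        0.00023746]), 'joint_efforts': array([-1.10353889e-03, -3.93320060e+01,  1.88929528e+01,  4.19788018e+00,
       -2.57355903e-03,  4.10219570e-06]), 'position': array([ 273.75833475, -561.2495369 ,  206.75114609]), 'ee_rot': array([-2.24877885e-01,  9.74386493e-01,  9.12230702e-04, -2.57851218e-04]), 'contact_force': array([-0.05826886,  0.46734066,  0.35322298]), 'wrist_torque': array([-0.02257957, -0.01167421, -0.02881473]), 'grasp_force': 0.0, 'gripper_width': 85.35572664123045}
```

View pics/s0.png

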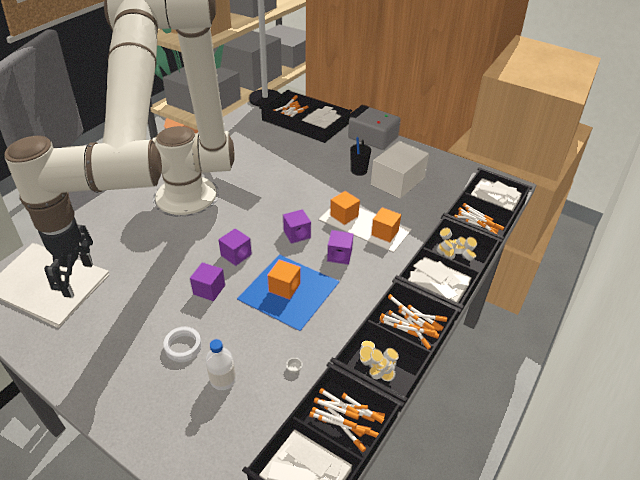

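View pics/t0.png

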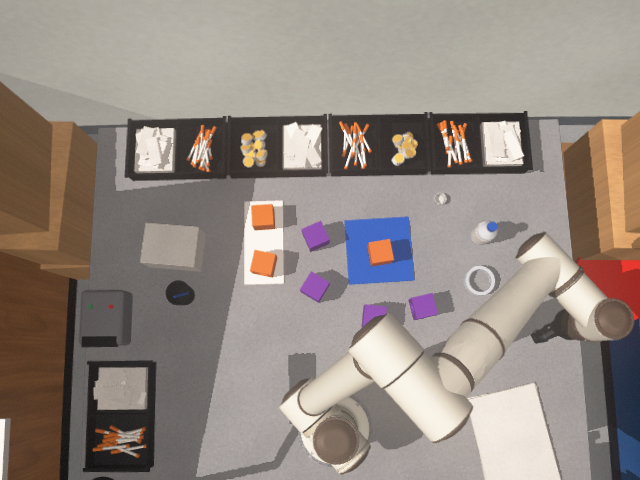

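The scene picture shows the orange cubes at (284,280) on the blue mat and (345,207) and (386,224) on the white board. There are purple cubes at (207,281), (235,246), (297,226) and (340,247). In the top view the mat stand is at (381,252). I choose (284,280), the orange one on the mat, and check it in a crop.

```bash
python3 - <<'E'
from h import *
a=get("scene");b=get("top")
save(cv2.resize(a["image"][240:330,225:345],None,fx=6,fy=6,interpolation=cv2.INTER_CUBIC),"crop1.png")
for n,d,(u,v) in(("s",a,(284,280)),("t",b,(381,252))):
    P=cloud(d);hsv=cv2.cvtColor(d["image"],cv2.COLOR_RGB2HSV)
    m=(hsv[...,0]>5)&(hsv[...,0]<22)&(hsv[...,1]>150)
    r=np.zeros_like(m);r[v-28:v+28,u-28:u+28]=1
    m&=r; Q=P[m]; Q=Q[~np.isnan(Q[:,2])]
    print(n,np.percentile(Q[:,2],[2,50,90,97]),len(Q))
    top=Q[Q[:,2]>np.percentile(Q[:,2],97)-6]
    (c,s,an)=cv2.minAreaRect(top[:,:2].astype(np.float32)); print(c,s,an,np.median(top[:,2]))
    mat=P[(hsv[...,0]>100)&(hsv[...,0]<118)&(hsv[...,1]>180)]; mat=mat[(abs(mat[:,0]-c[0])<160)&(abs(mat[:,1]-c[1])<160)&(mat[:,2]<20)]
    print("mat",cv2.minAreaRect(mat[:,:2].astype(np.float32)),np.median(mat[:,2]))
for n,u,v in (("p340",340,247),("p297",297,226),("p235",235,246),("p207",207,281),("cup",293,367),("bottle",217,347),("tape",196,347)): print(n,xyz(a,u,v).round())
E
```

```text
s [ 7.93739874 61.12554786 67.16203927 68.34895369] 899
(510.6860046386719, -150.92050170898438) (65.08661651611328, 69.9923095703125) 8.34307861328125 65.50968248457656
mat ((522.905517578125, -149.08013916015625), (195.85067749023438, 201.7978515625), 4.102980613708496) 2.329527274420002
t [42.00636702 67.7497135  72.48084116 75.24139363] 482
(512.636474609375, -146.91552734375) (60.870880126953125, 62.461570739746094) 9.576282501220703 71.31493749511174
mat ((0.0, 0.0), (0.0, 0.0), 0.0) nan
p340 [579.  18.  59.]
p297 [430.  24.  58.]
p235 [ 341. -147.   63.]
p207 [ 369. -291.   65.]
cup [ 678. -344.    2.]
bottle [ 571. -469.  139.]
tape [ 463. -442.   24.]
  return _methods._mean(a, axis=axis, dtype=dtype,
  ret = ret.dtype.type(ret / rcount)
```

View pics/crop1.png

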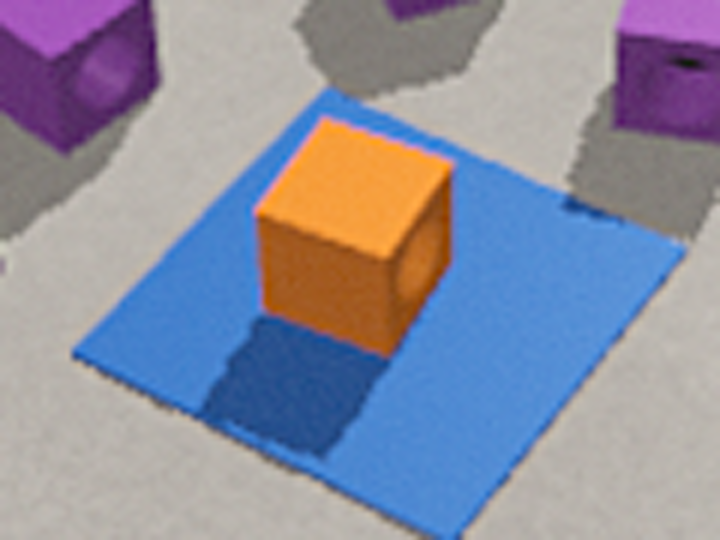

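The crop confirms the orange cube on the mat. Its right-hand (+x) face shows a lighter oval at crop (415,255), so the hole is very likely there; I will check this after lifting. Measured top height is about 67 mm (3 + 64 expected), centre about (511.5, -149), yaw about 9°. I move above it first.

Emit:
servo_tool:
  plan:
    - [0.08,0.1373,0,0,0,-0.0148,1]
    - [0.08,0.1373,0,0,0,-0.0148,1]
    - [0.08,0.1373,0,0,0,-0.0148,1]
    - [0.08,0.1373,0,0,0,-0.0148,1]
    - [0.08,0.1373,0,0,0,-0.0148,1]
    - [0.08,0.1373,0,0,0,-0.0148,1]
    - [0.08,0.1373,0,0,0,-0.0148,1]
    - [0.08,0.1373,0,0,0,-0.0148,1]
    - [0.08,0.1373,0,0,0,-0.0148,1]
    - [0.08,0.1373,0,0,0,-0.0148,1]
    - [0,0,0,0,0,0,1]
    - [0,0,0,0,0,0,1]

```text
clock: 1.7
position: [513.6, -149.8, 207.5]
ee_rot: [-0.079, 0.997, 0.0, -0.0]
contact_force: [0.4, -0.5, 0.2]
gripper_width: 85.4
grasp_force: 0.0
```

Emit:
servo_tool:
  plan:
    - [-0.006,0.002,-0.107,0,0,0,1]
    - [0,0,-0.107,0,0,0,1]
    - [0,0,-0.107,0,0,0,1]
    - [0,0,-0.107,0,0,0,1]
    - [0,0,-0.107,0,0,0,1]
    - [0,0,-0.053,0,0,0,1]
    - [0,0,-0.053,0,0,0,1]
    - [0,0,0,0,0,0,1]
    - [0,0,0,0,0,0,1]

```text
clock: 2.82
position: [512.4, -150.0, 16.1]
ee_rot: [-0.078, 0.997, -0.0, 0.0]
contact_force: [0.2, 0.1, 1.2]
gripper_width: 85.6
grasp_force: 0.0
```

Emit:
servo_tool:
  plan:
    - [0,0,0,0,0,0,0.5]
    - [0,0,0,0,0,0,0]
    - [0,0,0,0,0,0,0]
    - [0,0,0,0,0,0,0]
    - [0,0,0,0,0,0,0]
    - [0,0,0,0,0,0,0]

```text
clock: 3.58
position: [513.0, -149.2, 16.7]
ee_rot: [-0.079, 0.997, -0.0, 0.001]
contact_force: [-0.6, 0.6, 5.9]
gripper_width: 62.8
grasp_force: 67.7
```

Gripped. I lift and yaw so the hole faces sideways.

Emit:
servo_tool:
  plan:
    - [0,0,0.05,0,0,0,0]
    - [0,0,0.1,0,0,0,0]
    - [0,0,0.1,0,0,0,0]
    - [0,0,0.1,0,0,0,0]
    - [0,0,0.15,0,0,0,0]
    - [0,0,0.15,0,0,0,0]
    - [0,0,0.15,0,0,0,0]
    - [0,0,0.1,0,0,0,0]
    - [0,0,0,0,0,0.071,0]
    - [0,0,0,0,0,0.071,0]
    - [0,0,0,0,0,0.071,0]
    - [0,0,0,0,0,0.071,0]
    - [0,0,0,0,0,0.071,0]
    - [0,0,0,0,0,0.071,0]
    - [0,0,0,0,0,0.071,0]
    - [0,0,0,0,0,0.071,0]
    - [0,0,0,0,0,0,0]
    - [0,0,0,0,0,0,0]

```text
clock: 5.82
position: [511.8, -149.1, 285.3]
ee_rot: [-0.602, 0.799, 0.0, -0.0]
contact_force: [0.2, 0.1, -3.1]
gripper_width: 62.7
grasp_force: 66.8
```

```bash
python3 - <<'E'
from h import *
s=arm.read_state();print(s["joints"].round(3),s["position"].round(1),s["contact_force"].round(1),s["gripper_width"],s["ee_rot"].round(3))
a=get("scene");b=get("top")
A=a["image"];B=b["image"]
def at(d,p):
    q=d["world_to_cam"]@[*p,1]; return cv2.projectPoints(np.array([q[:3]]),np.zeros(3),np.zeros(3),d["K"],np.array(d["D"]))[0][0,0].astype(int)
o=[]
for d in(a,b):
    u,v=at(d,s["position"]); print(u,v)
    o.append(cv2.resize(d["image"][max(v-45,0):max(v-45,0)+90,u-45:u+45],(400,400),interpolation=cv2.INTER_CUBIC))
save(np.hstack(o),"lift.png")
E
```

```text
[ 0.021  0.181 -0.082 -0.    -1.308 -0.3  ] [ 511.8 -149.1  285.3] [ 0.2  0.1 -3.1] 62.72828147148769 [-0.602  0.799  0.    -0.   ]
281 205
389 236
```

View pics/lift.png

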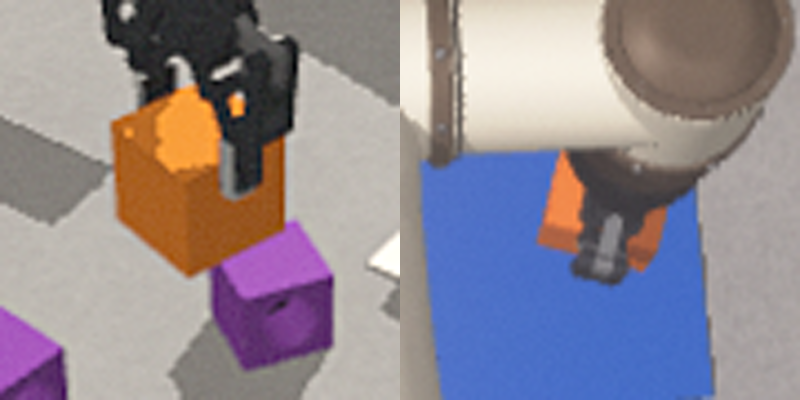

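The left half shows the lifted stand with two plain side faces (crop (150,190) and (235,215)) and a plain top. So only the old +x face, where I saw the oval, or the bottom can hold the hole. I tip the old +x face upward.

Emit:
servo_tool:
  plan:
    - [0,0,0.02,0,0,0.05,0]
    - [0,0,0.02,0,0,0.05,0]
    - [0,0,0.02,0,0,0.05,0]
    - [0,0,0.02,0.0785,0.0016,0,0]
    - [0,0,0.02,0.0785,0.0016,0,0]
    - [0,0,0.02,0.0785,0.0016,0,0]
    - [0,0,0.02,0.0785,0.0016,0,0]
    - [0,0,0,0.0785,0.0016,0,0]
    - [0,0,0,0,0,0,0]
    - [0,0,0,0,0,0,0]

```text
clock: 7.18
position: [512.3, -149.6, 327.5]
ee_rot: [0.661, -0.646, -0.272, -0.267]
contact_force: [-0.4, 0.3, -2.3]
gripper_width: 62.8
grasp_force: 66.9
```

```bash
cat > st.py <<'E'
from h import *
from scipy.spatial.transform import Rotation as R
s=arm.read_state();r=R.from_quat(s["ee_rot"]).as_matrix()
print(s["clock"],s["joints"].round(3),s["position"].round(1),s["contact_force"].round(1),s["gripper_width"].round(1),"\n",r.round(3))
E
python3 st.py
```

```text
Traceback (most recent call last):
  File "st.py", line 4, in <module>
    print(s["clock"],s["joints"].round(3),s["position"].round(1),s["contact_force"].round(1),s["gripper_width"].round(1),"\n",r.round(3))
                                                                                             ^^^^^^^^^^^^^^^^^^^^^^^^
AttributeError: 'float' object has no attribute 'round'
```

Emit:
servo_tool:
  plan:
    - [0,0,0,0.0785,0.0016,0,0]
    - [0,0,0,0.0785,0.0016,0,0]
    - [0,0,0,0.0785,0.0016,0,0]
    - [0,0,0,0.0785,0.0016,0,0]
    - [0,0,0,0.0785,0.0016,0,0]
    - [0,0,0,0,0,0,0]
    - [0,0,0,0,0,0,0]
    - [0,0,0,0,0,0,0]

```text
clock: 8.18
position: [512.4, -148.4, 329.4]
ee_rot: [0.509, -0.494, -0.502, -0.495]
contact_force: [0.3, 0.8, -3.3]
gripper_width: 63.0
grasp_force: 67.3
```

```bash
sed -i 's/s\["gripper_width"\].round(1)/s["gripper_width"]/' st.py; cat >> st.py <<'E'
import sys
a=get("scene");b=get("top");o=[]
for d in(a,b):
    p=s["position"]-19*r[:,2]
    q=d["world_to_cam"]@[*p,1]; u,v=cv2.projectPoints(q[:3].reshape(1,3),np.zeros(3),np.zeros(3),d["K"],np.array(d["D"]))[0][0,0].astype(int); v=max(v,45)
    o.append(cv2.resize(d["image"][v-45:v+45,u-45:u+45],(400,400),interpolation=cv2.INTER_CUBIC))
    P=cloud(d)[v-45:v+45,u-45:u+45]
    hsv=cv2.cvtColor(d["image"],cv2.COLOR_RGB2HSV)[v-45:v+45,u-45:u+45]
    Q=P[(hsv[...,0]>5)&(hsv[...,0]<22)&(hsv[...,1]>150)];Q=Q[~np.isnan(Q[:,2])]; Q=Q[(abs(Q-p)<70).all(1)]
    t=Q[abs(Q[:,2]-p[2]-32)<10]; A=np.c_[t[:,:2]-p[:2],np.ones(len(t))]
    print("expect",p.round(1),"top plane",np.linalg.lstsq(A,t[:,2],rcond=None)[0].round(3),len(t),"minz",np.percentile(Q[:,2],2))
save(np.hstack(o),sys.argv[1])
E
python3 st.py tip.png
```

```text
8.175 [-0.676  0.657  0.345 -1.311 -2.227  0.41 ] [ 512.4 -148.4  329.4] [ 0.3  0.8 -3.3] 62.96004363518737 
 [[ 0.007 -1.    -0.022]
 [-0.006 -0.022  1.   ]
 [-1.    -0.006 -0.006]]
expect [ 512.8 -167.4  329.5] top plane [-7.00000e-03  1.20000e-02  3.58443e+02] 488 minz 301.1643405608585
expect [ 512.8 -167.4  329.5] top plane [1.6000e-02 1.0000e-03 3.6114e+02] 486 minz 320.4891987541789
```

View pics/tip.png

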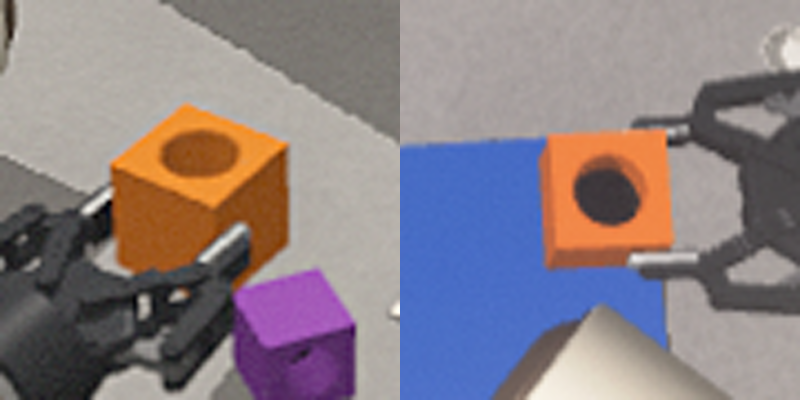

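The hole faces straight up: scene half at (200,153), and top half at (607,192) with the black floor visible. The top plane is level to within about 1°, and the underside is roughly 295 mm above the table, over the mat. I let it settle, then hand in.

Emit:
servo_tool:
  plan:
    - [0,0,0,0.003,0,0,0]
    - [0,0,0,0,0,0,0]
    - [0,0,0,0,0,0,0]
    - [0,0,0,0,0,0,0]
    - [0,0,0,0,0,0,0]
    - [0,0,0,0,0,0,0]

```text
clock: 9.02
position: [512.2, -149.3, 327.4]
ee_rot: [-0.504, 0.493, 0.506, 0.497]
contact_force: [-0.1, 0.6, -3.6]
gripper_width: 62.8
grasp_force: 67.3
```

```bash
python3 -c "
from h import *
s=arm.read_state();print(s['joint_vel'].round(3),s['position'],s['ee_rot'].round(3),s['grasp_force'])
print(arm.job_done())"
```

```text
[ 0.001 -0.001  0.001  0.001 -0.    -0.001] [ 512.20694636 -149.25799187  327.3520843 ] [-0.504  0.493  0.506  0.497] 67.25583583116531
the job is handed in; nothing more can be done
None
```

I handed the job in with the gripper holding the orange stand level and still, its hole (found in the face towards world +x) straight up and about 29 cm above the mat, at about 9 s on the robot's clock.

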